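# Lift the yellow cassette with spring tongs and hold it level over the red box

## Robot

A 6-joint arm with a two-finger parallel gripper is mounted at the origin on a cart in front of the work surface, level with it; the furniture and walls round the work are solid. World frame = base frame: x ahead of the robot, y to its left, z up, the work surface at z = 0. Lengths are in m, angles in degrees, forces in N, time in s.
With the tool pointing down it reaches from about 0.325 to 0.775 m from the base axis. Payload 5.5 kg.
Tool frame: the origin (TCP) lies between the finger pads, 19 mm behind the fingertips; this is the grasp point; z points along the fingers, y is the line along which they close (so a half turn about z gives the same grasp; the last joint's range is limited). The gripper opens to 88 mm and grips with 3 to 60 N. Pads are 20 mm wide; open, the fingers measure 115 mm over their backs; the gripper's body (75 mm by 178 mm) begins 61 mm behind the grasp point.
Start: joints at [-75.728, 5.22, 70.514, -0, 104.267, -3.249], TCP at [0.181, -0.572, 0.241] pointing down, gripper open.
Joint ranges: [-164.24, 164.24], [-49.07, 125.15], [9.68, 141.18], [-86.29, 266.29], [3.28, 154.24], [-151.56, 151.56]. Speed limits (degrees/s): [147.25, 147.25, 172.46, 180, 180, 180].

## Interface

Orientations are given as [roll, pitch, yaw] about the fixed x, y, z axes, in that order (R = Rz(yaw) Ry(pitch) Rx(roll)).
In Python, from station import manip gives the robot as it stands. Calls block until the motion is done:
- manip.move_to(position, orientation): joint-space move of the TCP to a pose.
- manip.line_to(position, frame=None, v=0.15, f_stop=None): straight line of the TCP; frame=None keeps the orientation; v is the mean speed in m/s. With f_stop (N) it stops when the force on the tool has changed by that much, and returns True; else False.
- manip.goto_joints(angles): joint-space move.
- manip.move_gripper(opening, effort=None): finger opening in m; effort is the grip in N (None keeps the last); returns when the fingers have stopped.
- manip.pause(seconds).
- manip.inverse_kinematics(position, orientation): joint angles nearest the present ones, or None.
- manip.get_obs(): the state.
- manip.camera(name): name is "scene" or "top" or "wrist"; returns the picture (420x560x3 uint8, red, green, blue); there is no depth.
- manip.camera_params(name): a dict with "camera_matrix" (3x3 intrinsics, pixels), "rvec" (rotation vector, rad) and "tvec" (3), from world to camera coordinates, as OpenCV has them. Camera axes: x right, y down, z forward; pixel columns grow to the right and rows downward; lengths in m; the calibration is good to about 2 mm. A picture is of the moment at which its call begins: read the wrist's pose just before it. camera_params takes no time and is no camera call; for the wrist camera it gives the pose at the moment of the call.
A pose or a line that the arm cannot do raises manip.PlanningError and nothing moves.
- manip.finish_job(): hands the job in; it is judged then, once.
Trained networks look in the newest picture that a camera, given by its name, has taken for a name from the list of things; names that differ only in an ending like _2 or _b are one class to them, and where a whole thing is asked for, a point or a joint stands for the part that bears it (a point fixed in the world has none). Each returns a list of dicts, best first, with "confidence" (0 to 1); they miss things now and then, are a little off and sometimes report something else, mostly with a low value. They report only what shows in the picture. A call takes as long as a camera call.
- manip.outline_of(camera, thing): "mask" (420x560 bool, what is visible of it).
- manip.mark_of(camera, thing): "position" ([x, y, z] in m, in world coordinates, good to about 4 mm: a listed point, or the origin of a listed thing).
The state is a dict: "clock": time; "joint_positions": joint angles; "joint_velocities": joint speeds; "effort": joint torques, N m; "tool_pos": TCP position; "orientation": TCP orientation; "contact_force": force on the tool from outside, world axes, zero at the start; "torque": the same for the moment, N m; "grip_width": finger opening in m; "grasp_force": force on a finger pad.
Only numpy, scipy, OpenCV 4.12 (cv2) and the standard library are available. Lean on these libraries where they do the work, as an engineer would, in place of code of your own. Each camera call takes 0.05 s, during which the arm holds its last target. There are 200 camera calls.

## Task

Pick up the blue-gripped spring tongs, use them to take the yellow tissue cassette off the cold plate without the gripper's own fingers touching it, and carry it over the open red box so that its wax edges can be trimmed there. Leave the pink and blue cassettes and the red box where they are. Finish while still holding: the program ends with the yellow cassette pinched in the tongs, level and still in the air above the middle of the red box, about 10 cm above its rim.

Things in the scene. Friction and masses are not known exactly. Their poses are not given: they have to be found in the camera images.
- tongs: Spring tongs, tweezer type, 156 mm long, 90 g, standing on jaws and hinge barrel. Upright steel barrel (18 mm wide, 47 mm tall) 60 mm behind the origin, two wire legs, blue rubber grips, dark jaw plates in front. Origin: on the bench midway between the grips; x forward to the jaws, y across (the way they close), z up. A spring keeps them open: 5 N on each finger at rest, 9 N when on a cassette.
- tongs_grip (a point): Midway between the blue grips, 33 mm above the tongs' underside: place for the TCP, pinching across y from above. Grips: 40 mm long in x, 20 to 46 mm above the bench, 47 mm wide over their outsides at rest. Fingers closed to 44 mm carry the tongs with the jaws still open (about 43 mm gap); a command to 28 mm with 30 N pinches a cassette, the grips then 38 mm wide.
- tongs_jaws (a point): Midway between the two jaw plates, 75 mm ahead of and 27 mm below tongs_grip. Plates: 18 mm long in x, 3 mm thick, 12 mm tall, lower edges at the tongs' underside. Gap 50 mm at rest; it closes 2.25 times as fast as the grips; the plates are parallel at a gap of 30 mm.
- tongs_leg (a joint): Total closing angle of the tongs: 0 at rest, fully open; about 0.15 rad when the jaws hold a cassette across its 30 mm width; it springs back.
- cassette_yellow: The yellow tissue cassette with a wax block, 28 x 40 x 8 mm, about 15 g. Origin: centre of its underside; x across, long side along y, z up. The wax block (30 mm wide in x, 2 to 8 mm up, y -12 to +20 mm) is what jaws pinch; the sloping end at -y roughly faces the robot. Lies flat on the cold plate in one of three places about 66 mm apart.
- cassette_pink: Pink tissue cassette of the same size, on the same plate; to be left alone.
- cassette_blue: Pale blue tissue cassette of the same size, on the same plate; to be left alone.
- cold_plate: Fixed cold plate, a white housing with a dark metal top, 116 mm (x) x 206 mm (y), top 30 mm above the bench. Origin: centre of its underside; -x is its front. The three cassettes lie side by side along y with their long sides roughly along x.
- plate_top (a point): Centre of the cold plate's top face.
- red_box: Open red card box with white lining, 79 mm (x) x 101 mm (y) and 50 mm tall, walls 2 mm, standing on the bench, 150 g, loose. Origin: centre of its underside.

How it is judged:
By the outcome, as a careful person would: the job done as asked, in the order asked, and still so for the second after the job is handed in, while the arm keeps its last pose, push and grip.
It also fails if it takes over 43 s, if anything falls off the work surface, if the arm or the gripper's body presses on something with over 40 N, if the wrist force passes 120 N, or if a joint passes its speed limit or range.

## Working session

There is one attempt and no reset: what is moved stays moved. The work goes in short steps, each a Python script; the robot and the scene stay as the last script left them, time stands still between calls to the robot, and variables do not carry over. Pictures are saved under pics/ and viewed, at most 10 in all, crops included, and the job is handed in when it is done.

```bash
mkdir -p pics; ls; cat > h.py <<'E'
import numpy as np, cv2
from station import manip
def save(n,f):
    im=manip.camera(n); cv2.imwrite(f,im[:,:,::-1]); return im
def P(n):
    p=manip.camera_params(n); K=np.array(p["camera_matrix"],float);R=cv2.Rodrigues(np.array(p["rvec"],float))[0];t=np.array(p["tvec"],float).ravel()
    return K,R,t
def ray(par,uv):
    K,R,t=par; d=R.T@np.linalg.inv(K)@np.array([uv[0],uv[1],1.]); return -R.T@t,d
def atz(par,uv,z):
    c,d=ray(par,uv); return c+d*(z-c[2])/d[2]
def proj(par,p):
    K,R,t=par; q=K@(R@np.asarray(p,float)+t); return q[:2]/q[2]
def tri(rs):
    A=np.zeros((3,3));b=np.zeros(3)
    for c,d in rs:
        d=d/np.linalg.norm(d);M=np.eye(3)-np.outer(d,d);A+=M;b+=M@c
    return np.linalg.solve(A,b)
E
python3 - <<'E'
from h import *
print(manip.get_obs())
for n in("scene","top"):
    save(n,f"pics/{n}0.png")
    c=ray(P(n),(280,210));print(n,c[0].round(3),c[1].round(3))
    for t in("tongs","tongs_grip","tongs_jaws","cassette_yellow","cassette_pink","cassette_blue","cold_plate","plate_top","red_box"):
        r=manip.mark_of(n,t); print(n,t,[(x["confidence"].__round__(2),np.round(x["position"],3).tolist()) for x in r[:2]])
print(manip.get_obs()["clock"])
E
```

```text
pics
station.py
{'clock': 0.0, 'joint_positions': array([-7.57290239e+01,  5.26305197e+00,  7.05793741e+01, -1.15311644e-03,
        1.04267175e+02, -3.24905813e+00]), 'joint_velocities': array([ 0.0569606 , -0.02873905, -0.0504397 , -0.05054119, -0.11524338,
       -0.04464842]), 'effort': array([-2.01938776e-03, -4.46456265e+01, -4.06454480e+01,  6.95136096e-02,
        2.90397514e-02, -1.46905622e-04]), 'tool_pos': array([ 0.18054935, -0.5719251 ,  0.24023213]), 'orientation': array([-1.79890512e+02, -5.09547629e-03,  1.75197462e+01]), 'contact_force': array([ 0.13722096, -0.1743476 , -0.77291255]), 'torque': array([-0.03613594,  0.06711874, -0.03392622]), 'grasp_force': 0.0, 'grip_width': 0.08770535123801639}
scene [0.115 0.424 0.629] [ 0.439 -0.617 -0.653]
scene tongs [(0.7, [0.473, -0.198, -0.001])]
scene tongs_grip [(0.88, [0.48, -0.196, 0.038])]
scene tongs_jaws [(0.97, [0.555, -0.193, 0.005])]
scene cassette_yellow [(0.78, [0.523, 0.057, 0.031])]
scene cassette_pink [(0.68, [0.52, 0.134, 0.032])]
scene cassette_blue [(0.79, [0.53, 0.191, 0.031])]
scene cold_plate [(0.86, [0.522, 0.132, 0.003])]
scene plate_top [(0.96, [0.526, 0.131, 0.031]), (0.4, [0.554, -0.191, 0.004])]
scene red_box [(0.71, [0.519, -0.367, 0.0])]
top [ 0.282 -0.067  1.446] [ 0.172 -0.002 -0.985]
top tongs [(0.55, [0.533, 0.188, 0.034]), (0.49, [0.479, -0.197, -0.0])]
top tongs_grip [(0.81, [0.479, -0.198, 0.032])]
top tongs_jaws [(0.82, [0.551, -0.195, 0.006])]
top cassette_yellow [(0.63, [0.525, 0.06, 0.029])]
top cassette_pink [(0.71, [0.522, 0.132, 0.033])]
top cassette_blue [(0.67, [0.531, 0.193, 0.032]), (0.32, [0.524, 0.126, 0.004])]
top cold_plate [(0.8, [0.523, 0.128, 0.002])]
top plate_top [(0.72, [0.526, 0.129, 0.036])]
top red_box [(0.7, [0.523, -0.374, -0.003]), (0.55, [0.479, -0.197, 0.0])]
1.0
```

View pics/scene0.png

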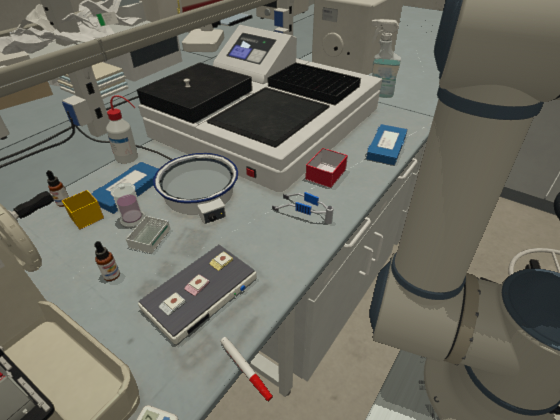

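View pics/top0.png

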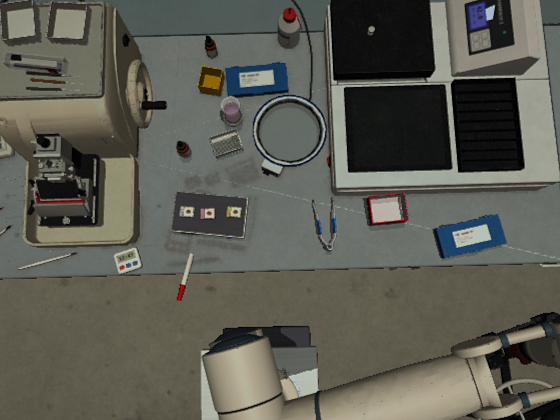

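The scene view shows the yellow cassette at (221,260), the tongs at (305,207) and the red box at (326,167). The top view has them at (235,212), (326,225) and (386,209). Both agree with the network marks. Next I'll measure with the wrist camera.

```bash
cat > look.py <<'E'
from h import *
def cen(n,t):
    r=manip.outline_of(n,t)
    if not r: return None
    m=r[0]["mask"]; v,u=np.nonzero(m)
    return r[0]["confidence"],np.array([u.mean(),v.mean()]),m
E
python3 - <<'E'
from look import *
O=[180,0,0]
print(manip.inverse_kinematics([0.47,-0.197,0.25],O))
out={}
for k,p in enumerate([[0.43,-0.197,0.25],[0.49,-0.197,0.25]]):
    manip.move_to(p,O) if k==0 else manip.line_to(p)
    manip.pause(.2)
    par=P("wrist"); save("wrist",f"pics/wt{k}.png")
    print(par[0].round(1).tolist(),ray(par,(280,210)))
    for t in("tongs","tongs_grip","tongs_jaws","red_box"):
        print(t,[(round(x["confidence"],2),np.round(x["position"],4).tolist(),proj(par,x["position"]).round(0)) for x in manip.mark_of("wrist",t)[:2]])
    c=cen("wrist","tongs")
    if c: np.savez(f"m{k}.npz",m=c[2],K=par[0],R=par[1],t=par[2]); print(c[0],c[1])
print(manip.get_obs()["clock"])
a=[cv2.imread(f"pics/wt{k}.png") for k in(0,1)]
cv2.imwrite("pics/wt.png",cv2.resize(np.hstack(a),(800,300),interpolation=cv2.INTER_AREA))
E
```

```text
[-2.65663771e+01 -8.59509290e+00  8.31812451e+01 -2.54444375e-14
  1.05413848e+02  6.34336229e+01]
[[320.6, 0.0, 278.7], [0.0, 320.6, 215.3], [0.0, 0.0, 1.0]] (array([ 0.5010451 , -0.19678515,  0.39329595]), array([-0.24408945, -0.00212454, -0.96989928]))
tongs []
tongs_grip []
tongs_jaws []
red_box [(0.68, [0.5197, -0.3664, -0.0047], array([423., 112.])), (0.31, [0.5226, 0.0582, 0.0262], array([ 45., 109.]))]
0.55 [278.74430199 151.13247863]
[[320.6, 0.0, 278.7], [0.0, 320.6, 215.3], [0.0, 0.0, 1.0]] (array([ 0.56053135, -0.19610625,  0.39390737]), array([-0.24332692, -0.00271657, -0.97008938]))
tongs []
tongs_grip []
tongs_jaws []
red_box [(0.69, [0.519, -0.3704, -0.0043], array([421., 164.]))]
0.76 [278.98099326 201.0974862 ]
4.2
```

View pics/wt1.png

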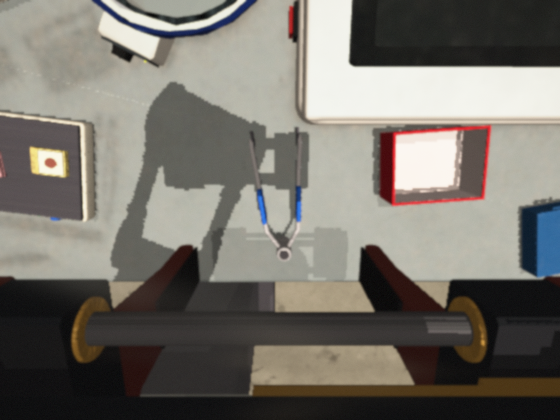

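The wrist view shows the barrel at (284,254), the blue grips at (263,207) and (298,205), and the jaw tips at (252,133) and (297,130). The red box rim runs from about (380,130) to (490,205), and the yellow cassette is at (48,162). Now I'll triangulate the grips by colour.

```bash
python3 - <<'E'
from look import *
C=[];pars=[]
for k in(0,1):
    z=np.load(f"m{k}.npz");par=(z["K"],z["R"],z["t"]);pars.append(par)
    im=cv2.imread(f"pics/wt{k}.png");hsv=cv2.cvtColor(im,cv2.COLOR_BGR2HSV)
    m=cv2.inRange(hsv,(100,120,50),(130,255,255))&(cv2.dilate(z["m"].astype(np.uint8),np.ones((7,7)))*255)
    n,_,s,c=cv2.connectedComponentsWithStats(m)
    b=sorted([(c[i],s[i]) for i in range(1,n) if s[i][4]>25],key=lambda q:q[0][0])
    print(k,[(q[0].round(1),q[1]) for q in b]); C.append([q[0] for q in b])
    # mask extremes
    v,u=np.nonzero(z["m"]); print("mask rows",v.min(),v.max(),"cols",u.min(),u.max())
    for side in (u<278,u>=278):
        uu,vv=u[side],v[side]; top=vv<=vv.min()+3; print(" tip",uu[top].mean(),vv.min())
if len(C[0])==len(C[1])==2:
    G=[tri([ray(pars[k],C[k][i]) for k in(0,1)]) for i in(0,1)]
    print("grips",np.round(G,4)); g=(G[0]+G[1])/2; print(g.round(4))
    d=G[0]-G[1]; print("width",np.linalg.norm(d),"yaw",np.degrees(np.arctan2(-d[0],d[1])))
p=pars[1]
print("tips z12mm",atz(p,(252,131),.012),atz(p,(297,128),.012)); b=atz(p,(284,254),.047);print("barrel",b)
E
python3 - <<'E'
import cv2
a=cv2.imread('pics/wt1.png')[110:270,220:330];cv2.imwrite('pics/c1.png',cv2.resize(a,None,fx=3.5,fy=3.5,interpolation=cv2.INTER_CUBIC))
E
```

```text
0 [(array([260. , 151.9]), array([256, 135,   9,  36, 169], dtype=int32)), (array([298.2, 148.9]), array([296, 132,   6,  37, 190], dtype=int32))]
mask rows 74 211 cols 247 301
 tip 249.42857142857142 79
 tip 297.42857142857144 74
1 [(array([261.4, 206.1]), array([257, 190,   9,  34, 160], dtype=int32)), (array([297.9, 203.6]), array([296, 187,   5,  34, 156], dtype=int32))]
mask rows 127 260 cols 249 302
 tip 251.33333333333334 132
 tip 296.90909090909093 127
grips [[ 0.4773 -0.1762  0.044 ]
 [ 0.4806 -0.217   0.0462]]
[ 0.4789 -0.1966  0.0451]
width 0.040951323684150866 yaw 4.613099308233397
tips z12mm [ 0.55860083 -0.16496461  0.012     ] [ 0.5618558  -0.21676139  0.012     ]
barrel [ 0.42099778 -0.20168246  0.047     ]
```

View pics/c1.png

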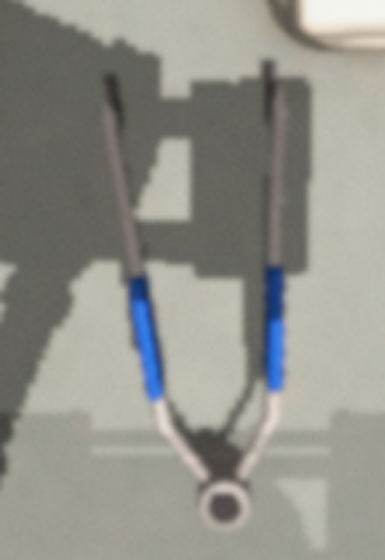

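The grips are at z≈0.045 (tops given as 46 mm). The grip midpoint is (0.479, -0.197), and the yaw comes out at 3.6–5° from several cues, so I'll use 4.4°. Next is the grasp and lift.

```bash
python3 - <<'E'
from look import *
O=[180,0,4.4]
manip.move_gripper(0.07,20)
manip.move_to([0.479,-0.1966,0.09],O)
print("hit",manip.line_to([0.479,-0.1966,0.033],v=.08,f_stop=8))
manip.move_gripper(0.044,20)
o=manip.get_obs();print(o["grip_width"],o["grasp_force"],o["tool_pos"],o["clock"])
manip.line_to([0.479,-0.1966,0.15],v=.12); manip.pause(.2)
o=manip.get_obs();print(o["grip_width"],o["grasp_force"],o["tool_pos"],o["orientation"],o["contact_force"],o["clock"])
save("wrist","pics/held.png")
print(manip.mark_of("wrist","tongs_jaws")[:2],manip.mark_of("wrist","tongs_grip")[:2])
E
```

```text
hit False
0.044366985762362324 6.825477203819901 [ 0.47931305 -0.19676054  0.03349688] 6.8417
0.044102223452568465 5.638453254941851 [ 0.4786738  -0.1964468   0.14909332] [-1.79955927e+02  7.64207821e-02  4.40034992e+00] [ 0.50814236 -0.98308708 -0.57101971] 8.1667
[] []
```

View pics/held.png

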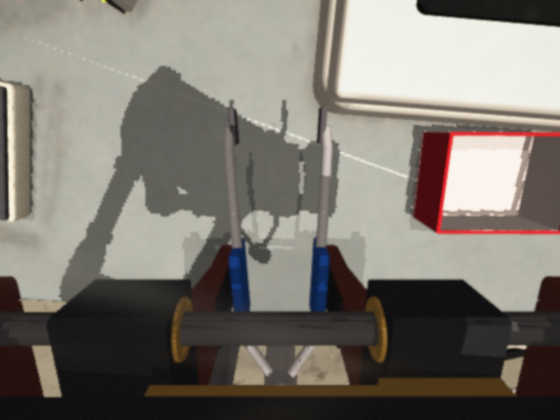

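The tongs are held. The jaws are open with their tips at (232,104) and (322,106), the grips lie between the fingers and there is no visible tilt. I'll check the tilt numerically and measure the cassette from two offset wrist places.

```bash
python3 - <<'E'
from look import *
from scipy.spatial.transform import Rotation as Rt
o=manip.get_obs();par=P("wrist")
T=Rt.from_euler("z",o["orientation"][2],degrees=True)
for n,q in (("front top L",[.084,.0245,-.021]),("front top R",[.084,-.0245,-.021]),("front bot L",[.084,.0245,-.033]),("grip front top L",[.02,.022,.013])):
    print(n,proj(par,o["tool_pos"]+T.apply(q)).round(1))
for k,y in enumerate((0.0,0.115)):
    manip.move_to([0.43,y,0.17],[180,0,0]) if k==0 else manip.line_to([0.43,y,0.17],v=.15)
    manip.pause(.2)
    par=P("wrist"); save("wrist",f"pics/y{k}.png")
    d=dict(K=par[0],R=par[1],t=par[2])
    for t in("cassette_yellow","cold_plate"):
        c=cen("wrist",t)
        if c: d[t]=c[2]; print(t,round(c[0],2),c[1].round(1),c[2].sum())
        print([(round(x["confidence"],2),np.round(x["position"],4)) for x in manip.mark_of("wrist",t)[:2]])
    np.savez(f"y{k}.npz",**d)
print(manip.get_obs()["clock"])
a=[cv2.imread(f"pics/y{k}.png") for k in(0,1)]
a=np.vstack([a[0][:280,:],a[1][:280,:]]);cv2.imwrite("pics/yy.png",a)
E
```

```text
front top L [230.6 101.9]
front top R [331.7 101.8]
front bot L [234.  103.8]
grip front top L [230.9 251.3]
cassette_yellow 0.9 [204.9  98.2] 1806
[(0.73, array([0.5226, 0.0633, 0.0323])), (0.55, array([0.5259, 0.1367, 0.0284]))]
cold_plate 0.57 [122.3  97.1] 28790
[(0.71, array([0.5231, 0.1286, 0.0007]))]
cassette_yellow 0.92 [345.8  97.6] 1733
[(0.66, array([0.522 , 0.0615, 0.0318]))]
cold_plate 0.87 [258.7  95.9] 27510
[]
10.9583
```

View pics/yy.png

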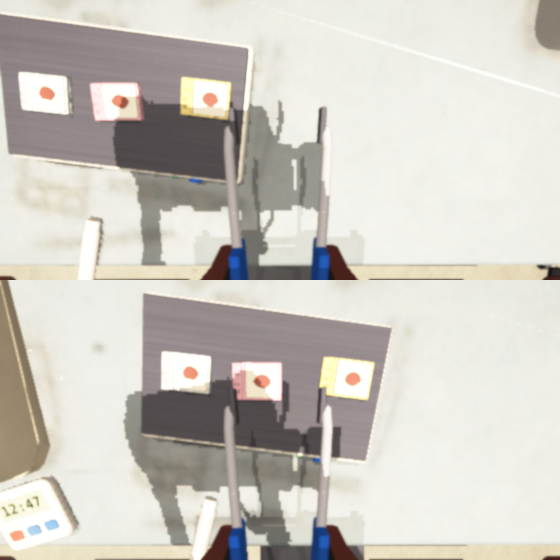

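The jaws are where I predicted to within about 10 px in the carry state. The surprise is the cassettes. Yellow, at (207,98) in the first view and (348,98) in the second, looks longer along world y, with its coloured sloping strip on the +y side. That is not what the text says, so I'll measure its orientation, size and height properly, along with the ring stand near the new approach.

```bash
python3 - <<'E'
from look import *
pars=[];cs=[]
for k in(0,1):
    z=np.load(f"y{k}.npz");par=(z["K"],z["R"],z["t"]);pars.append(par)
    m=z["cassette_yellow"].astype(np.uint8)
    im=cv2.imread(f"pics/y{k}.png")
    # rectify to plane z=.036 : 4 px/mm
    def warp(zz,img,fl):
        W=[(0.48,0.11),(0.48,0.01),(0.57,0.01),(0.57,0.11)]
        src=np.float32([proj(par,(x,y,zz)) for x,y in W]); dst=np.float32([((.11-y)*4000,(.57-x)*4000) for x,y in W])
        return cv2.warpPerspective(img,cv2.getPerspectiveTransform(src,dst),(400,360),flags=fl)
    r=warp(.036,m,cv2.INTER_NEAREST); v,u=np.nonzero(r); rc=cv2.minAreaRect(np.column_stack([u,v]).astype(np.float32))
    print(k,"centre xy",.57-rc[0][1]/4000,.11-rc[0][0]/4000,"size mm",np.array(rc[1])/4,"ang",rc[2])
    b=warp(.038,im,cv2.INTER_CUBIC); cv2.imwrite(f"pics/r{k}.png",b)
    hsv=cv2.cvtColor(im,cv2.COLOR_BGR2HSV)
    mm=cv2.dilate(m,np.ones((3,3)))
    red=cv2.inRange(hsv,(0,120,60),(10,255,255))|cv2.inRange(hsv,(170,120,60),(180,255,255)); red&=mm*255
    v,u=np.nonzero(red); cs.append((u.mean(),v.mean())); print(" red spot",cs[-1],len(u))
print("spot 3D",tri([ray(p,c) for p,c in zip(pars,cs)]))
v=[np.array(manip.camera_params("top")["tvec"])]
z=np.load("m1.npz");w=(z["K"],z["R"],z["t"])
t,s=P("top"),P("scene")
# plate near-right corner (top face), right edges
print("plate corner nr", tri([ray(pars[0],(240,182)),ray(pars[1],(367,180))]), tri([ray(pars[0],(251,45)),ray(pars[1],(391,46))]))
print("ring box", tri([ray(t,(271,163)),ray(s,(212,205)),ray(w,(143,33))]))
print("ring front rim z=0/.05",atz(t,(283,167),0.),atz(t,(283,167),.05))
cv2.imwrite("pics/rr.png",np.hstack([cv2.imread("pics/r0.png"),cv2.imread("pics/r1.png")]))
E
```

```text
0 centre xy 0.5252360000610351 0.0598416748046875 size mm [41.04552841 29.55794334] ang 6.842772960662842
 red spot (np.float64(209.328125), np.float64(97.9375)) 64
1 centre xy 0.5253784866333008 0.06102671813964844 size mm [41.73344421 28.85341454] ang 7.431407928466797
 red spot (np.float64(352.16129032258067), np.float64(97.75806451612904)) 62
spot 3D [0.52568481 0.05607499 0.03819581]
plate corner nr [0.45566232 0.03542277 0.02373667] [0.56774836 0.02271266 0.02153799]
ring box [ 0.65784051 -0.05537482  0.03668639]
ring front rim z=0/.05 [ 0.65975391 -0.08307677  0.        ] [ 0.64667926 -0.08253699  0.05      ]
```

View pics/rr.png

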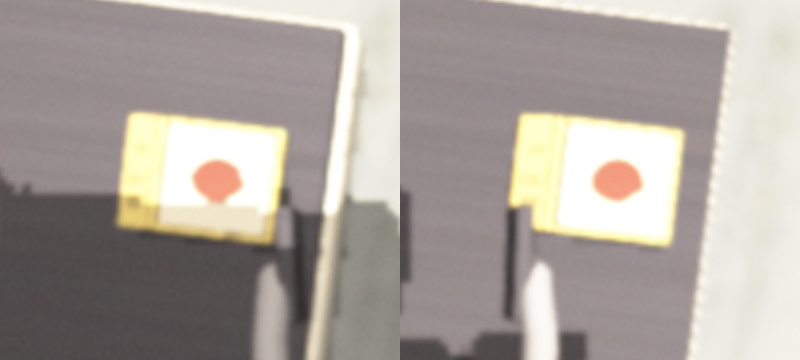

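The rectified view confirms it. The yellow cassette is 41 × 29 mm with its long side along world y, turned 7°, and the sloping strip faces +y. The wax top is at z=0.038, which agrees with plate 30 plus 8 mm. So the pinch must be across world x: tongs pointing +y at yaw ≈ 83°, coming in over the free -y edge of the plate. I'll hover there first and check.

```bash
python3 - <<'E'
from look import *
yaw=82.9; a=np.radians(yaw); J=np.array([0.5253,0.0572]); t=J-.075*np.array([np.cos(a),np.sin(a)])
print(t, manip.inverse_kinematics([*t,.15],[180,0,yaw]))
manip.move_to([*t,.15],[180,0,yaw]); manip.line_to([*t,.082],v=.1); manip.pause(.3)
o=manip.get_obs(); par=P("wrist"); print(o["tool_pos"],o["orientation"],o["contact_force"],o["grip_width"],o["clock"])
save("wrist","pics/hov.png"); save("scene","pics/hovs.png")
print("J pred", proj(par,[*J,.055]),"wax c",proj(par,[.5252,.0562,.038]))
print([(round(x["confidence"],2),np.round(x["position"],4)) for n in("wrist","scene","top") if [manip.camera(n)] for x in manip.mark_of(n,"tongs_jaws")[:1]])
im=cv2.imread("pics/hov.png")[20:300,140:420]; s=cv2.imread("pics/hovs.png")[170:310,160:300]
cv2.imwrite("pics/hv.png",np.hstack([cv2.resize(im,(400,400),interpolation=cv2.INTER_CUBIC),cv2.resize(s,(400,400),interpolation=cv2.INTER_CUBIC)]))
E
```

```text
[ 0.51602989 -0.0172249 ] [-5.68751849e+00 -7.67974563e+00  9.24727547e+01 -2.54444375e-14
  9.52069910e+01  1.41248151e+00]
[ 0.51635028 -0.01725415  0.08259614] [ 1.79939404e+02 -9.32018616e-04  8.28989501e+01] [ 0.52841473  0.04243552 -1.92825674] 0.04446604650120575 13.6167
J pred [278.03414902 123.42424322] wax c [278.07222571 125.78423461]
[(0.67, array([0.5289, 0.0577, 0.053 ]))]
```

View pics/hv.png

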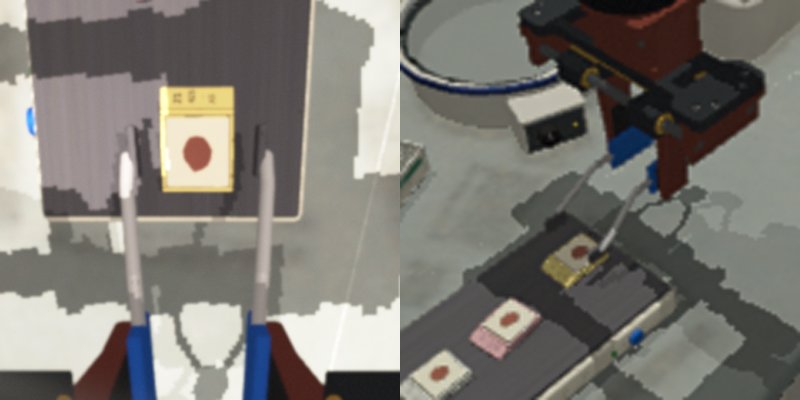

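At the hover, the jaws straddle the yellow wax symmetrically (jaw midpoint at crop column ~197, cassette centre ~197) and the plates overlap the wax in length. The network puts the jaws at z=0.053, as expected. Now descend, pinch and lift a little.

```bash
python3 - <<'E'
from look import *
o=manip.get_obs()
t=[0.51603,-0.01722]
z0=o["tool_pos"][2]
print("hit",manip.line_to([*t,.0642],v=.04,f_stop=4)); manip.pause(.2)
o=manip.get_obs(); print(o["tool_pos"],o["contact_force"])
manip.move_gripper(.028,30); manip.pause(.3)
o=manip.get_obs(); print("closed",o["grip_width"],o["grasp_force"],o["contact_force"])
manip.line_to([*t,.10],v=.05); manip.pause(.2)
o=manip.get_obs(); print("lift",o["tool_pos"],o["grip_width"],o["grasp_force"],o["contact_force"],o["clock"])
save("wrist","pics/lf.png"); save("scene","pics/lfs.png")
im=cv2.imread("pics/lf.png")[20:300,140:420]; s=cv2.imread("pics/lfs.png")[170:310,160:300]
cv2.imwrite("pics/lff.png",np.hstack([cv2.resize(im,(400,400),interpolation=cv2.INTER_CUBIC),cv2.resize(s,(400,400),interpolation=cv2.INTER_CUBIC)]))
E
```

```text
hit False
[ 0.51620721 -0.01723372  0.06451737] [ 0.30199865  0.45860502 -0.41042997]
closed 0.03736327586976021 29.947808403521776 [-0.07311441  1.3672018   0.73329493]
lift [ 0.51580867 -0.01720345  0.09955655] 0.03707975416604596 29.948311625048518 [-0.01673057 -1.10023402 -1.21843008] 16.4583
```

View pics/lff.png

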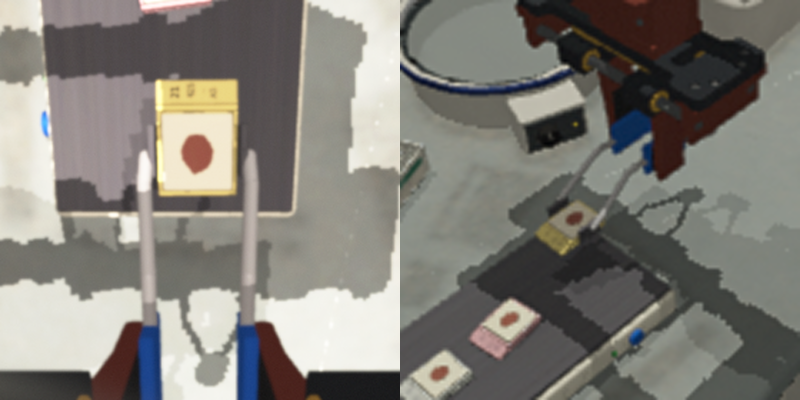

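The yellow cassette is up, pinched level in the jaws at crop (197,140), and the pink and blue ones are untouched. The grips are 37 mm apart at 30 N. Now I'll locate the box centre from the rim and carry the cassette there.

```bash
python3 - <<'E'
from look import *
z=np.load("m1.npz");w=(z["K"],z["R"],z["t"])
c=np.array([atz(w,q,.05) for q in((380,131),(490,126),(487,197),(385,204))])
print("rim",c.round(3).tolist(),"centre",c.mean(0),"sizes",np.linalg.norm(np.diff(c,axis=0),axis=1))
t=[0.51603,-0.01722]
manip.line_to([*t,.20],v=.1)
manip.move_to([0.42,-0.19,0.21],[180,0,0])
manip.line_to([0.443,-0.37,0.20],v=.12); manip.pause(.3)
o=manip.get_obs(); print(o["tool_pos"],o["orientation"],o["grip_width"],o["grasp_force"],o["contact_force"],o["clock"])
for n in("wrist","scene","top"):
    save(n,f"pics/b{n}.png")
    print(n,[(k,round(x["confidence"],2),np.round(x["position"],4)) for k in("red_box","cassette_yellow") for x in manip.mark_of(n,k)[:1]])
im=cv2.imread("pics/bwrist.png")[20:300,:][:,120:540]; s=cv2.imread("pics/bscene.png")[80:220,250:390]
cv2.imwrite("pics/bb.png",np.hstack([cv2.resize(im,(450,300)),cv2.resize(s,(300,300),interpolation=cv2.INTER_CUBIC)]))
E
```

```text
rim [[0.559, -0.301, 0.05], [0.563, -0.414, 0.05], [0.489, -0.423, 0.05], [0.481, -0.313, 0.05]] centre [ 0.52288585 -0.36267834  0.05      ] sizes [0.11326712 0.07537129 0.11107068]
[ 0.44305734 -0.36976132  0.2001223 ] [ 1.79995035e+02 -8.04548296e-03  2.15479490e-02] 0.037212831239762566 29.94828742928803 [ 0.25553841 -0.36607832 -0.82541328] 20.6583
wrist []
scene [('red_box', 0.88, array([ 0.5208, -0.3691, -0.002 ])), ('cassette_yellow', 0.66, array([ 0.521 , -0.3693, -0.0032]))]
top [('red_box', 0.75, array([ 5.243e-01, -3.716e-01,  5.000e-04]))]
```

View pics/bb.png

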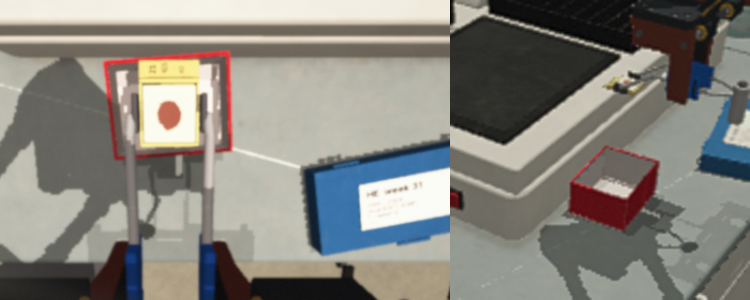

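The cassette is held level above the red box: wax at crop (170,115), box rim corners at (105,62), (230,52), (233,150) and (115,158). I'll refine the centre from this rim, settle at final height and check.

```bash
python3 - <<'E'
from look import *
w=P("wrist"); k=420/450
c=np.array([atz(w,(q[0]*k+120,q[1]*280/300+20),.05) for q in((105,62),(230,52),(233,150),(115,158))])
e=c.mean(0); print("rim centre",e,"sizes",np.linalg.norm(np.diff(c,axis=0),axis=1))
B=(e[:2]+np.array([0.5215,-0.3695]))/2 if np.linalg.norm(e[:2]-[0.5215,-0.3695])<.012 else np.array([0.5215,-0.3695])
print(B)
manip.line_to([B[0]-.078,B[1],.186],v=.05); manip.pause(.6)
o=manip.get_obs(); print(o["tool_pos"],o["orientation"],o["grip_width"],o["grasp_force"],o["clock"])
par=P("wrist"); im=save("wrist","pics/fin.png"); save("scene","pics/fins.png")
hsv=cv2.cvtColor(im,cv2.COLOR_RGB2HSV); r=(cv2.inRange(hsv,(0,120,60),(10,255,255)))[80:180,250:310]; v,u=np.nonzero(r); s=(u.mean()+250,v.mean()+80)
print("spot",s,atz(par,s,.159),"box centre",B)
manip.finish_job() if abs(o["grip_width"]-.0372)<.001 and np.linalg.norm(atz(par,s,.159)[:2]-B)<.012 else print("CHECK")
E
```

```text
rim centre [ 0.52176617 -0.36915938  0.05      ] sizes [0.0990722  0.0765967  0.10024923]
[ 0.52163309 -0.36932969]
[ 0.44363185 -0.36934666  0.18605319] [ 1.79995593e+02 -2.86852394e-03  6.52458081e-04] 0.037029852991131144 29.94835440069437 22.1417
spot (np.float64(278.1914893617021), np.float64(137.3752417794971)) [ 0.51065866 -0.36787164  0.159     ] box centre [ 0.52163309 -0.36932969]
the job is handed in; nothing more can be done
```

The job is handed in at about 22 s of 43 s: the tongs hold the yellow cassette level, with its underside about 10 cm above the red box's rim. The wax's centre spot last measured about 11 mm short of the box centre toward the robot (the wax sits about 4 mm to that side of the cassette's own centre), and pink, blue and the box were not touched.

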